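Hold the bean dispenser's sprung shutter half open for cleaning

TASK

The coffee-bean dispenser has been emptied for its evening clean. First stand the steel catch pan upright on the narrow two-bar rest, centred under the outlet, and let go of it; then take the black grip of the sprung shutter, slide it out to half of its travel and finish while still holding it there, so that a colleague can brush both the throat and the blade and the crumbs drop into the pan. Leave the hopper lid, the brush, the cup and the padlock where they lie.

Things in the scene. Friction and masses are not known exactly. Their poses are not given: they have to be found in the camera images.
- dispenser: Bean dispenser fixed to the counter. Origin at counter height on the vertical axis of outlet and hopper; z up, +x to its back, +y the way the shutter slides out. Base x -70..110, y +-90, 12 mm high; posts (16 mm) at x 68, y +-68. Slide gate x -45..75, z 178-202, with a spring bonnet on to y 106. Clear hopper above: radius 34, from z 220 widening to 57 mm at z 250, up to z 332.
- rest (a point): Middle of the pan rest's top, on the dispenser's axis, 60 mm above the counter, straight below the outlet. The rest is two level steel bars along the dispenser's x, each 8 mm wide, 44 mm over both (y -22 to 22), from x -45 to +71 mm; open in front and at both sides. Axes as the dispenser's.
- outlet (a point): Centre of the outlet's lower mouth, 155 mm above the counter, 46 mm outer diameter, 40 mm inside.
- shutter (a joint): Travel of the sprung shutter in m: 0 = shut, 0.060 = fully out, along the dispenser's +y. A spring pulls it shut: 4.5 N at the start, rising 1.5 N per 10 mm (9 N at half, 13.5 N fully out); it closes when let go. A red ring on the rod, hidden inside when shut, is just fully out of the brass bush at half travel (30 mm).
- shutter_grip (a point): Grasp point on the shutter's black upright grip: a square post 22 x 22 mm (sides along the dispenser's x and y) from z 175 to 231 mm. The point is 209 mm above the counter, 135 mm from the axis along +y when shut, and moves with the shutter. A 10 mm rod at z 190 joins its -y side to the bonnet; other sides and top are free.
- pan_center (a point): Centre of the loose steel catch pan, half-way up (35 mm above its underside). Round open pan 70 mm high, base 66 mm and rim 80 mm across, about 160 g with its handle. Its z is up when upright; its handle points along its own -x.
- pan_handle (a point): Grasp point on the pan's straight level black handle: 115 mm from the pan's axis along the pan's -x and 50 mm above its underside. The handle is 14 mm thick (pan's y), 18 mm high and runs from 46 to 151 mm from the axis.
- lid: Round black hopper lid with a knob, 114 mm across, 40 high, lying on the counter; origin under its centre. Leave alone.
- brush: Wooden-handled brush lying on the counter. Leave alone.
- cup: White ceramic cup, 72 mm across, 62 high; origin under its centre. Leave alone.
- padlock: Small brass padlock lying flat, 40 x 36 x 18 mm with a steel shackle. Leave alone.
Things that resemble listed ones, but are neither listed nor needed, are in the scene too. Leave any yellow look-alike of the part that bears pan_center alone.

How it is judged:
On the way, in this order (a step that is already met when the one before it is completed fails the run):
1. the pan stands released on the rest under the outlet, the shutter still shut (horizontal distance between pan_center and rest below 0.015 m and z of pan_center in the frame of rest between 0.03 and 0.04 m and angle between pan_center's own z axis and vertical below 0.09 rad and contact force between pan and dispenser above 0.4 N and contact force between each of the arm, the fingers and pan below 0.1 N and value of joint shutter below 0.005 m), for 0.3 s.
2. the shutter is held at half travel (value of joint shutter between 0.024 and 0.036 m and contact force between the fingers and shutter above 2 N), for 1 s.
At the end, for the whole second after the job is handed in: The fingers hold the shutter at half travel (30 mm, within 6 mm either way) with a push of at least 2 N, while the pan stands untouched and upright (within 0.09 rad) on the two-bar rest, its axis within 15 mm of the outlet's (all of step 2 and horizontal distance between pan_center and rest below 0.015 m and z of pan_center in the frame of rest between 0.03 and 0.04 m and angle between pan_center's own z axis and vertical below 0.09 rad and contact force between pan and dispenser above 0.4 N and contact force between each of the arm, the fingers and pan below 0.1 N); the arm keeps its last pose, push and grip.
It fails at once if the shutter is opened with no pan standing under the outlet (value of joint shutter above 0.012 m and not (horizontal distance between pan_center and rest below 0.015 m and z of pan_center in the frame of rest between 0.03 and 0.04 m and angle between pan_center's own z axis and vertical below 0.09 rad)).
It fails at once if the black hopper lid is pushed away (distance of lid from where it was at the start of the episode above 0.03 m).
It fails at once if the brush is pushed away (distance of brush from where it was at the start of the episode above 0.03 m).
It fails at once if the white cup is pushed away (distance of cup from where it was at the start of the episode above 0.03 m).
It fails at once if the padlock is pushed away (distance of padlock from where it was at the start of the episode above 0.03 m).
It also fails if it takes over 58 s, if anything falls off the work surface, if the arm or the gripper's body presses on something with over 40 N, if the wrist force passes 120 N, or if a joint passes its speed limit or range.

ROBOT

A 6-joint arm with a two-finger parallel gripper is mounted at the origin on the work surface. World frame = base frame: x ahead of the robot, y to its left, z up, the work surface at z = 0. Lengths are in m, angles in rad, forces in N, time in s.
With the tool pointing down it reaches from about 0.35 to 0.975 m from the base axis. Payload 4.9 kg.
Tool frame: the origin (TCP) lies midway between the tips of the shut fingers; the grasp point (between the pads) lies manip.grip_depth behind it (manip.grip_depth is the distance from the TCP to the grasp point, in m); z points along the fingers, x is the direction in which the jaws open and shut, and the axes are right-handed (so a half turn about z gives the same grasp; the last joint's range is limited). The gripper opens to 85 mm and grips with 20 to 120 N. Pads are 22 mm wide; open, the fingers measure 114 mm over their backs; the gripper's body (76 mm by 85 mm) begins 54 mm behind the grasp point. The pads swing forward as they close: fully open they stand 13 mm farther back than shut.
Start: joints at [-1.285, 0.053, 1.613, -0, 1.476, -0.119], TCP at [0.246, -0.574, 0.231] pointing down, gripper open.
Joint ranges: [-3.01, 3.01], [-1.01, 2.22], [0.06, 2.58], [-1.02, 4.17], [0.09, 2.62], [-3.14, 3.14]. Speed limits (rad/s): [2.57, 2.57, 3.14, 3.14, 3.14, 3.14].

INTERFACE

Orientations are given as a unit quaternion [w, x, y, z].
In Python, from plant import state, grab_frame, ticket, manip gives the robot as it stands.
- The arm moves only by the tool carry_out, never from a script. Its argument "moves" is a list that holds one entry, the list of rows, each a list of 7 numbers: the turn, a rotation vector about the tool's x, y, z each as a share of 5 degrees, from -1 to 1, then the shift along the tool's x, y, z each as a share of 0.04 m, from -1 to 1, then the gripper command: -1 is shut, 1 is fully open, values between are in proportion. A call has 1 to 8 rows; each row shifts and turns the commanded pose from where the row before left it, along the tool's axes as they then stand; what a row does not reach is not made up. A row lasts 1/12 s, in which the tool goes at most 41.7 mm and 7.16 degrees, less where a joint would pass 70% of its speed; a pose out of reach is approached as far as the arm can. A call with a number of a shift or a turn outside -1 to 1 is refused whole. A call with a gripper value outside its range is refused whole. The fingers move at their own pace and stop on an object; the grip force is fixed at half the most. Time passes only in rows, so rows that do not move let the fingers close. It gives the time, the measured TCP pose, the force and the opening at its end, in the units of the state.
- state(): the state, without advancing time (a new reading comes with each control period).
- grab_frame(name): name is "scene" or "top" or "wrist"; returns a dict with "frame" (384x512x3 uint8, red, green, blue), "z_map" (384x512 float32, m along the optical axis (not along the pixel's ray), 0 where there is no reading), "K" (3x3 intrinsics, pixels), "world_from_camera" (4x4, takes a point from camera to world coordinates); the wrist camera has in their place "hand_eye" (4x4, takes a point from camera to tool coordinates, whose origin is the TCP and whose axes are the tool frame's). Camera axes: x right, y down, z forward; pixel columns grow to the right and rows downward; lengths in m; the calibration is good to about 2 mm. The wrist camera is an equidistant fisheye: a pixel r from the principal point sees the ray r / f radians off the axis. A picture is of the moment at which its call begins: read the wrist's pose just before it.
- ticket.job_done(): hands the job in, once; it reports no verdict.
The state is a dict: "time": time; "joint_pos": joint angles; "joint_vel": joint speeds; "joint_efforts": joint torques, N m; "tool_pos": TCP position; "tool_rot": TCP orientation; "contact_force": force on the tool from outside, world axes, zero at the start; "ft_torque": the same for the moment, N m; "gripper_width": opening from 0.0 (shut) to 1.0 (fully open).
Only numpy, scipy, OpenCV 4.12 (cv2) and the standard library are available. Lean on these libraries where they do the work, as an engineer would, in place of code of your own. Each camera call takes 0.05 s, during which the arm holds its last target.

## Working session

There is one attempt and no reset: what is moved stays moved. The work goes in short steps, Python scripts to look and compute and a tool call to move; the robot and the scene stay as the last step left them, time stands still between calls to the robot, and variables do not carry over. Pictures are saved under pics/ and viewed, and the job is handed in when it is done.

Besides the shell and the picture viewer there is one more tool, called after ">>>" as name(argument=value, ...) on one line, values as JSON. carry_out: Moves the arm, as the interface text tells. Shift numbers are shares of 0.04 m and turn numbers shares of 5 degrees, none past 1 either way. Its arguments: {"type":"object","properties":{"moves":{"type":"array"}},"required":["moves"]}

```bash
mkdir -p pics; ls
python3 - <<'E'
from plant import state, grab_frame, ticket, manip
import cv2,numpy as np
s=state();print({k:np.round(v,3).tolist() for k,v in s.items()});print(manip.grip_depth)
for n in ["scene","top","wrist"]:
    f=grab_frame(n);cv2.imwrite(f"pics/{n}0.png",f["frame"][:,:,::-1]);np.savez(f"{n}0.npz",**f)
    print(n,np.round(f["K"],1).tolist(),np.round(f.get("world_from_camera",f.get("hand_eye")),3).tolist())
E
```

```text
pics
{'time': 0.0, 'joint_pos': [-1.285, 0.053, 1.614, 0.0, 1.476, -0.119], 'joint_vel': [-0.001, -0.001, 0.001, 0.001, -0.001, -0.0], 'joint_efforts': [0.001, -39.368, -37.018, 0.0, 0.007, 0.0], 'tool_pos': [0.246, -0.574, 0.23], 'tool_rot': [-0.001, 0.835, -0.551, -0.001], 'contact_force': [0.439, -0.067, -0.815], 'ft_torque': [0.05, -0.021, -0.042], 'gripper_width': 0.999}
0.0187
scene [[425.1, 0.0, 252.9], [0.0, 425.1, 192.7], [0.0, 0.0, 1.0]] [[0.123, 0.625, -0.771, 1.416], [0.992, -0.075, 0.098, -0.175], [0.003, -0.777, -0.63, 0.877], [0.0, 0.0, 0.0, 1.0]]
top [[461.8, 0.0, 254.2], [0.0, 461.8, 194.9], [0.0, 0.0, 1.0]] [[0.022, -0.995, 0.096, 0.399], [-1.0, -0.022, -0.001, -0.045], [0.003, -0.096, -0.995, 1.343], [0.0, 0.0, 0.0, 1.0]]
wrist [[297.3, 0.0, 254.6], [0.0, 297.3, 191.6], [0.0, 0.0, 1.0]] [[1.0, -0.0, 0.0, -0.001], [0.0, 0.95, 0.311, -0.08], [-0.0, -0.311, 0.95, -0.143], [0.0, 0.0, 0.0, 1.0]]
```

View pics/scene0.png

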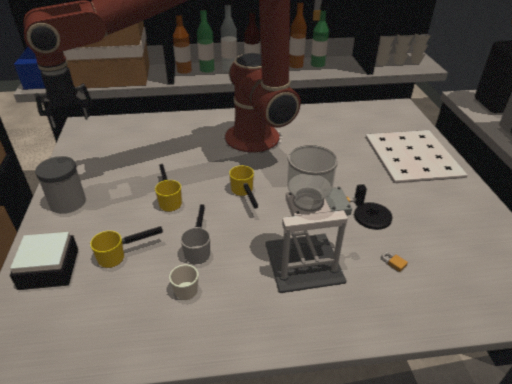

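View pics/top0.png

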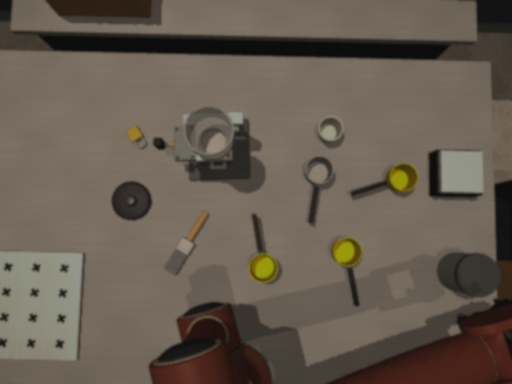

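View pics/wrist0.png

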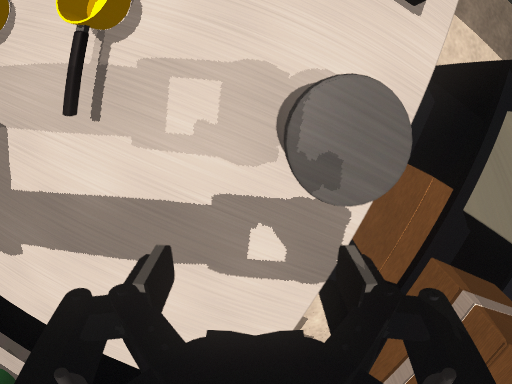

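Run:
```python
import cv2,numpy as np
a=cv2.imread('pics/scene0.png')[130:320,150:430];cv2.imwrite('pics/s0c.png',cv2.resize(a,None,fx=2.8,fy=2.8,interpolation=2))
a=cv2.imread('pics/top0.png')[90:290,100:370];cv2.imwrite('pics/t0c.png',cv2.resize(a,None,fx=2.9,fy=2.9,interpolation=2))
```

```text
(no output)
```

View pics/s0c.png

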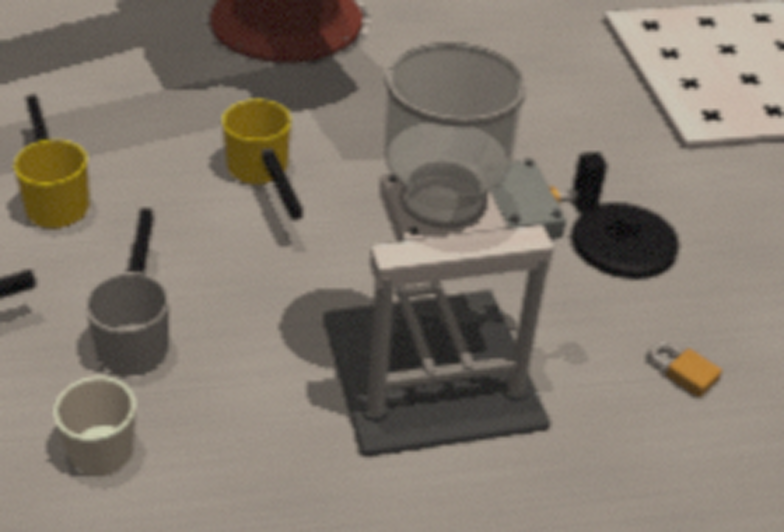

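View pics/t0c.png

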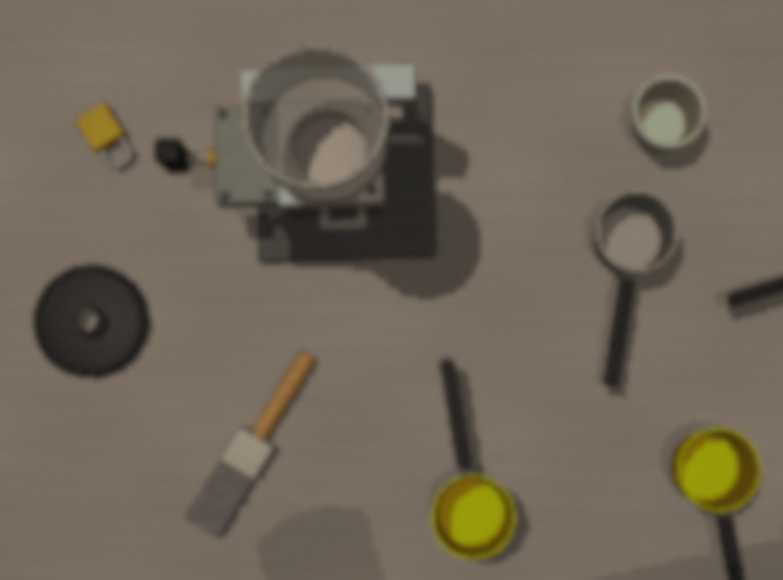

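```bash
cat > h.py <<'E'
import numpy as np,cv2
def ld(n): return dict(np.load(n+'.npz'))
def ray(f,px):
    K=f['K'];T=f['world_from_camera']
    px=np.atleast_2d(px).astype(float)
    d=np.c_[(px[:,0]-K[0,2])/K[0,0],(px[:,1]-K[1,2])/K[1,1],np.ones(len(px))]
    return T[:3,3],d@T[:3,:3].T
def plane(f,px,z):
    o,d=ray(f,px);return o+d*((z-o[2])/d[:,2])[:,None]
def cloud(f):
    h,w=f['z_map'].shape;u,v=np.meshgrid(np.arange(w),np.arange(h))
    o,d=ray(f,np.c_[u.ravel(),v.ravel()]);return (o+d*f['z_map'].reshape(-1,1)).reshape(h,w,3)
def circ(p):
    A=np.c_[2*p[:,:2],np.ones(len(p))];s=np.linalg.lstsq(A,(p[:,:2]**2).sum(1),rcond=None)[0]
    return s[:2],np.sqrt(s[2]+s[:2]@s[:2])
E
python3 - <<'E'
from h import *
f=ld('top0');P=cloud(f);rgb=f['frame'].astype(int);s=ld('scene0');Q=cloud(s)
def reg(P,u0,u1,v0,v1):
    m=np.zeros(P.shape[:2],bool);m[v0:v1,u0:u1]=1;return m
# pan rim
m=reg(P,298,340,150,192)&(P[:,:,2]>.063)&(P[:,:,2]<.08);p=P[m];print('rim',m.sum(),p.mean(0),circ(p),np.median(p[:,2]))
m=reg(P,298,340,185,235)&(P[:,:,2]>.045)&(P[:,:,2]<.075);p=P[m]
c,r=circ(P[reg(P,298,340,150,192)&(P[:,:,2]>.063)&(P[:,:,2]<.08)])
d=np.linalg.norm(p[:,:2]-c,axis=1);p=p[d>.06];mu=p.mean(0);U=np.linalg.svd((p-mu)[:,:2])[2][0];print('handle',len(p),mu,U,np.degrees(np.arctan2(U[1],U[0])),np.median(p[:,2]),'axis-dist',d.max(),'dir',mu[:2]-c,np.degrees(np.arctan2(*(mu[:2]-c)[::-1])))
# dispenser base
for nm,F,PP,R in (('top',f,P,(180,260,100,190)),('scene',s,Q,(260,350,220,295))):
    m=reg(PP,*R)&(PP[:,:,2]>.006)&(PP[:,:,2]<.018)&(F['frame'].max(2)<110)
    p=PP[m];print(nm,m.sum(),cv2.minAreaRect((p[:,:2]*1000).astype(np.float32)),p.min(0),p.max(0))
# hopper rim
m=reg(P,180,240,100,165)&(P[:,:,2]>.322)&(P[:,:,2]<.342);print('hop',m.sum(),circ(P[m]))
m=reg(Q,280,345,140,185)&(Q[:,:,2]>.322)&(Q[:,:,2]<.342);print('hopS',m.sum(),circ(Q[m]))
# grip
for nm,PP,R in (('top',P,(145,172,130,155)),('scene',Q,(350,372,180,210))):
    m=reg(PP,*R)&(PP[:,:,2]>.195);p=PP[m];print('grip',nm,m.sum(),p.mean(0),p.min(0),p.max(0))
# gate plate top z .202 and bonnet
m=reg(P,170,260,100,175)&(P[:,:,2]>.196)&(P[:,:,2]<.208);p=P[m];print('gate',m.sum(),cv2.minAreaRect((p[:,:2]*1000).astype(np.float32)))
E
```

```text
rim 109 [ 0.60107484 -0.22839273  0.06850394] (array([ 0.59916896, -0.22605804]), np.float64(0.0379992067829301)) 0.0685262170539842
handle 173 [ 0.49486352 -0.20998355  0.05771547] [-0.98925417  0.146206  ] 171.59287769570062 0.0581386954909493 axis-dist 0.15056004503001869 dir [-0.10430544  0.01607449] 171.2390841153072
top 1544 ((640.0439453125, 60.891937255859375), (197.00425720214844, 206.2216033935547), 10.93974781036377) [ 0.56243103 -0.05903849  0.00602622] [0.75499934 0.16147723 0.01789049]
scene 2580 ((659.0409545898438, 59.29032516479492), (183.37876892089844, 179.96694946289062), 3.027771472930908) [ 0.56696418 -0.03391443  0.00600168] [0.75362773 0.15333563 0.0179989 ]
hop 373 (array([0.64136971, 0.05926258]), np.float64(0.05391945826999648))
hopS 452 (array([0.64057042, 0.05885362]), np.float64(0.05414008718561544))
grip top 125 [0.62870466 0.1861841  0.23903895] [ 0.39874223 -0.04485127  0.19506583] [0.64408006 0.20349003 1.34283266]
grip scene 175 [0.64320391 0.18715894 0.22028993] [ 0.62178947 -0.17450388  0.19571387] [1.41644311 0.20555389 0.87667853]
gate 856 ((656.28125, 77.54707336425781), (120.65919494628906, 185.25584411621094), 2.5287439823150635)
```

The thing I want is the steel pan. In the top view its rim is at (319,170) and its handle runs to (311,222). Things it could be mistaken for:
- Three yellow look-alikes at (402,178), (347,250) and (264,268).
- The white cup at (330,128), which has no handle.

The close crop shows a grey body with a black handle, so I choose the pan at (319,170). The dispenser axis is near (0.640, 0.059) with about 3° of yaw, and the grip is on its +y side at top pixel (160,143).

```bash
cat > pl.py <<'E'
import numpy as np
from scipy.spatial.transform import Rotation as R, Slerp
from plant import state
def Rt(yaw,tilt):
    a=np.radians(yaw);t=np.radians(tilt)
    x=np.array([np.cos(a),np.sin(a),0]);f=np.array([np.sin(a),-np.cos(a),0])
    z=np.sin(t)*f-np.cos(t)*np.array([0,0,1]);y=np.cross(z,x);return np.c_[x,y,z]
def cur():
    s=state();q=s['tool_rot'];return np.array(s['tool_pos']),R.from_quat([q[1],q[2],q[3],q[0]]).as_matrix(),s
def plan(G,yaw,tilt,n,g,P0=None,R0=None,back=0.,q=0.05):
    Rg=Rt(yaw,tilt);Pg=np.array(G)+Rg[:,2]*(.0187-back)
    p,r,s=cur()
    if P0 is not None:p,r=P0,R0
    w=R.from_matrix(r.T@Rg).as_rotvec();rows=[]
    for i in range(n):
        k=n-i
        w=R.from_matrix(r.T@Rg).as_rotvec()/k;tu=np.clip(np.round(np.degrees(w)/5/q)*q,-1,1)
        d=(r.T@(Pg-p))/k;sh=np.clip(np.round(d/.04/q)*q,-1,1)
        rows.append([round(float(v),3) for v in (*tu,*sh,g)])
        p=p+r@(sh*.04);r=r@R.from_rotvec(np.radians(tu*5)).as_matrix()
    for i in range(0,n,8):print(str([rows[i:i+8]]).replace(' ',''))
    print('end',p.round(4),'want',Pg.round(4),'roterr',np.degrees(R.from_matrix(r.T@Rg).as_rotvec()).round(2))
    return p,r
E
python3 - <<'E'
from pl import *
plan([.486,-.210,.05],81.3,25,31,1,back=.10)
from h import *
f=ld('top0');P=cloud(f);rgb=f['frame'].astype(int);y=(rgb[...,0]>120)&(rgb[...,2]<70)&(rgb[...,1]>110)
n,l,st,c=cv2.connectedComponentsWithStats(y.astype(np.uint8))
for i in range(1,n):
  if st[i,4]>80:print(c[i],P[l==i].mean(0).round(3))
for nm,px in(('can',(475,275)),('brushend',(207,213)),('cup',(330,128))):print(nm,P[px[1],px[0]].round(3))
E
```

```text
[[[-0.05,0.2,-0.95,-0.2,-0.25,0.1,1.0],[-0.05,0.2,-0.95,-0.2,-0.3,0.1,1.0],[-0.05,0.2,-0.95,-0.15,-0.3,0.1,1.0],[-0.05,0.2,-0.95,-0.15,-0.3,0.05,1.0],[-0.05,0.2,-0.95,-0.1,-0.35,0.05,1.0],[-0.05,0.2,-0.95,-0.1,-0.35,0.05,1.0],[-0.05,0.2,-0.95,-0.05,-0.35,0.05,1.0],[-0.05,0.2,-0.95,-0.05,-0.35,0.05,1.0]]]
[[[-0.05,0.2,-0.95,-0.0,-0.35,0.05,1.0],[-0.05,0.2,-0.95,0.0,-0.35,0.05,1.0],[-0.05,0.2,-0.95,0.05,-0.35,0.05,1.0],[-0.05,0.2,-0.95,0.1,-0.35,0.05,1.0],[-0.05,0.2,-0.95,0.1,-0.35,0.05,1.0],[-0.05,0.2,-0.95,0.15,-0.3,0.05,1.0],[-0.05,0.2,-0.95,0.15,-0.3,0.05,1.0],[-0.05,0.2,-0.95,0.2,-0.3,0.05,1.0]]]
[[[-0.05,0.2,-0.95,0.2,-0.3,0.05,1.0],[-0.05,0.2,-0.9,0.2,-0.25,0.05,1.0],[-0.1,0.2,-0.95,0.25,-0.25,0.1,1.0],[-0.05,0.2,-0.9,0.25,-0.2,0.1,1.0],[-0.1,0.2,-0.95,0.25,-0.2,0.1,1.0],[-0.05,0.2,-0.9,0.3,-0.2,0.1,1.0],[-0.1,0.2,-0.95,0.3,-0.15,0.1,1.0],[-0.05,0.2,-0.9,0.3,-0.15,0.1,1.0]]]
[[[-0.05,0.2,-0.95,0.3,-0.1,0.1,1.0],[-0.1,0.2,-0.9,0.35,-0.1,0.1,1.0],[-0.05,0.2,-0.95,0.35,-0.05,0.1,1.0],[-0.1,0.2,-0.9,0.3,-0.05,0.1,1.0],[-0.05,0.2,-0.95,0.35,-0.0,0.1,1.0],[-0.1,0.15,-0.9,0.3,0.0,0.1,1.0],[-0.05,0.2,-0.95,0.35,0.05,0.1,1.0]]]
end [ 0.4513 -0.2037  0.1241] want [ 0.452  -0.2048  0.1237] roterr [-0.04 -0.09  0.08]
[133.304 132.856] [0.701 0.311 0.018]
[399.13253012 179.61445783] [ 0.582 -0.467  0.009]
[343.8440367  251.92966361] [ 0.369 -0.306  0.011]
[263.86624204 267.39171975] [ 0.32  -0.078  0.012]
can [ 0.32  -0.62   0.139]
brushend [0.472 0.089 0.013]
cup [ 0.732 -0.265  0.004]
```

>>> carry_out(moves=[[[-0.05,0.2,-0.95,-0.2,-0.25,0.0,1.0],[-0.05,0.2,-0.95,-0.2,-0.3,0.0,1.0],[-0.05,0.2,-0.95,-0.15,-0.3,0.0,1.0],[-0.05,0.2,-0.95,-0.15,-0.3,0.0,1.0],[-0.05,0.2,-0.95,-0.1,-0.35,0.0,1.0],[-0.05,0.2,-0.95,-0.1,-0.35,0.0,1.0],[-0.05,0.2,-0.95,-0.05,-0.35,0.0,1.0],[-0.05,0.2,-0.95,-0.05,-0.35,0.0,1.0]]])

```text
time: 0.82
tool_pos: [0.2996, -0.4759, 0.2263]
tool_rot: [0.052, 0.967, -0.246, 0.048]
contact_force: [0.0, 0.4, -0.0]
gripper_width: 1.0
```

>>> carry_out(moves=[[[-0.05,0.2,-0.95,0.0,-0.35,0.05,1.0],[-0.05,0.2,-0.95,0.0,-0.35,0.05,1.0],[-0.05,0.2,-0.95,0.05,-0.35,0.05,1.0],[-0.05,0.2,-0.95,0.1,-0.35,0.05,1.0],[-0.05,0.2,-0.95,0.1,-0.35,0.05,1.0],[-0.05,0.2,-0.95,0.15,-0.3,0.05,1.0],[-0.05,0.2,-0.95,0.15,-0.3,0.05,1.0],[-0.05,0.2,-0.95,0.2,-0.3,0.05,1.0]]])

```text
time: 1.48
tool_pos: [0.3543, -0.3797, 0.2013]
tool_rot: [0.098, 0.987, 0.086, 0.09]
contact_force: [-0.1, 1.1, -0.5]
gripper_width: 1.0
```

>>> carry_out(moves=[[[-0.05,0.2,-0.95,0.2,-0.3,0.05,1.0],[-0.05,0.2,-0.9,0.2,-0.25,0.05,1.0],[-0.1,0.2,-0.95,0.25,-0.25,0.05,1.0],[-0.05,0.2,-0.9,0.25,-0.2,0.05,1.0],[-0.1,0.2,-0.95,0.25,-0.2,0.05,1.0],[-0.05,0.2,-0.9,0.3,-0.2,0.05,1.0],[-0.1,0.2,-0.95,0.3,-0.15,0.05,1.0],[-0.05,0.2,-0.9,0.3,-0.15,0.05,1.0]]])

```text
time: 2.15
tool_pos: [0.4033, -0.2842, 0.1803]
tool_rot: [0.139, 0.898, 0.399, 0.124]
contact_force: [-0.4, -0.3, -0.0]
gripper_width: 1.0
```

Run:
```python
from pl import *
plan([.486,-.210,.05],81.3,25,8,1,back=.10)
print(cur()[2]['joint_pos'],cur()[0])
```

```text
[[[-0.05,0.15,-0.8,0.25,-0.1,0.2,1.0],[-0.05,0.15,-0.8,0.25,-0.1,0.2,1.0],[-0.05,0.15,-0.8,0.3,-0.1,0.2,1.0],[-0.05,0.15,-0.8,0.3,-0.05,0.2,1.0],[-0.1,0.2,-0.8,0.3,-0.05,0.15,1.0],[-0.05,0.15,-0.8,0.25,-0.05,0.2,1.0],[-0.1,0.2,-0.8,0.3,0.0,0.2,1.0],[-0.1,0.15,-0.85,0.25,0.0,0.15,1.0]]]
end [ 0.451  -0.2044  0.1241] want [ 0.452  -0.2048  0.1237] roterr [0.12 0.1  0.09]
[-0.85272268 -0.50677813  2.20157272  0.17084694  1.10956218 -1.73825092] [ 0.40330836 -0.28417256  0.18026832]
```

>>> carry_out(moves=[[[-0.05,0.15,-0.8,0.25,-0.1,0.2,1.0],[-0.05,0.15,-0.8,0.25,-0.1,0.2,1.0],[-0.05,0.15,-0.8,0.3,-0.1,0.2,1.0],[-0.05,0.15,-0.8,0.3,-0.05,0.2,1.0],[-0.1,0.2,-0.8,0.3,-0.05,0.15,1.0],[-0.05,0.15,-0.8,0.25,-0.05,0.2,1.0],[-0.1,0.2,-0.8,0.3,0.0,0.2,1.0],[-0.1,0.15,-0.85,0.25,0.0,0.15,1.0]]])

```text
time: 2.82
tool_pos: [0.4512, -0.2046, 0.1237]
tool_rot: [0.165, 0.74, 0.636, 0.141]
contact_force: [-0.9, 0.0, -0.3]
gripper_width: 0.998
```

Run:
```python
from pl import *
from plant import grab_frame
import cv2
p,r,s=cur()
print(p,s['joint_pos'])
f=grab_frame('wrist');cv2.imwrite('pics/w1.png',f['frame'][:,:,::-1]);np.savez('wrist1',pos=p,rot=r,**f)
# project expected handle ends into image
H=f['hand_eye'];K=f['K']
def proj(X):
    t=r.T@(np.array(X)-p);c=H[:3,:3].T@(t-H[:3,3]);th=np.arctan2(np.hypot(c[0],c[1]),c[2]);ph=np.arctan2(c[1],c[0])
    return (K[0,2]+K[0,0]*th*np.cos(ph),K[1,2]+K[1,1]*th*np.sin(ph))
a=np.radians(-8.7);u=np.array([np.cos(a),np.sin(a),0])
im=f['frame'][:,:,::-1].copy()
for d in(0.046,.115,.151):
    X=np.array([.600,-.227,.059])-u*d;q=proj(X);print(d,q);cv2.drawMarker(im,tuple(int(v) for v in q),(0,0,255),0,8)
for t in np.linspace(0,6.28,40):
    q=proj(np.array([.600+.04*np.cos(t),-.227+.04*np.sin(t),.07]));cv2.circle(im,tuple(int(v) for v in q),1,(0,0,255))
cv2.imwrite('pics/w1b.png',im)
plan([.486,-.210,.05],81.3,25,4,1)
```

```text
[ 0.45116906 -0.20456653  0.12366491] [-0.70374386 -0.46973499  2.28668199  0.27275455  0.96219887 -2.23886179]
0.046 (np.float64(254.74202352812367), np.float64(258.0489967857414))
0.115 (np.float64(254.77991213654113), np.float64(208.46391660411936))
0.151 (np.float64(254.8051940184561), np.float64(172.9006687120243))
[[[-0.0,-0.0,0.0,-0.0,0.0,0.6,1.0],[-0.0,-0.0,0.0,-0.0,0.0,0.65,1.0],[-0.0,-0.0,0.0,-0.0,0.05,0.6,1.0],[-0.0,-0.0,0.05,-0.05,0.0,0.65,1.0]]]
end [ 0.4939 -0.2116  0.0323] want [ 0.4938 -0.2112  0.0331] roterr [-0.02 -0.06 -0.06]
```

View pics/w1b.png

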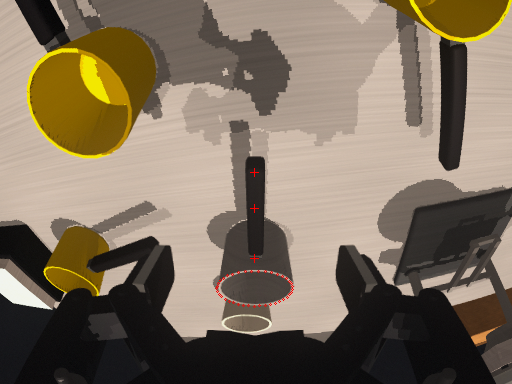

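The overlay of the expected rim and handle falls on the steel pan: rim centre at about (255,288), handle along column 256 from row 155 to 255. I'm lined up, so I descend and close.

>>> carry_out(moves=[[[0,0,0,0,0,0.6,1],[0,0,0,0,0,0.65,1],[0,0,0,0,0,0.65,1],[0,0,0,0,0,0.6,1],[0,0,0,0,0,0,1],[0,0,0,0,0,0,-1],[0,0,0,0,0,0,-1],[0,0,0,0,0,0,-1]]])

```text
time: 3.53
tool_pos: [0.4939, -0.2131, 0.0363]
tool_rot: [0.167, 0.741, 0.634, 0.141]
contact_force: [0.3, 0.2, 0.9]
gripper_width: 0.6
```

>>> carry_out(moves=[[[0,0,0,0,0,0,-1],[0,0,0,0,0,0,-1],[0,0,0,0,0,0,-1],[0,0,0,0,0,0,-1],[0,0,0,0,0,0,-1],[0,0,0,0,0,0,-1]]])

```text
time: 4.03
tool_pos: [0.4936, -0.2127, 0.0352]
tool_rot: [0.167, 0.741, 0.635, 0.141]
contact_force: [-5.7, 0.5, 6.0]
gripper_width: 0.15
```

>>> carry_out(moves=[[[0,0,0,0,0.1,-0.2,-1],[0,0,0,0,0.1,-0.25,-1],[0,0,0,0,0.1,-0.2,-1],[0,0,0,0,0.1,-0.25,-1],[0,0,0,0,0.1,-0.25,-1],[0,0,0,0,0.1,-0.2,-1],[0,0,0,0,0.15,-0.25,-1],[0,0,0,0,0.1,-0.25,-1]]])

```text
time: 4.7
tool_pos: [0.4928, -0.212, 0.117]
tool_rot: [0.166, 0.741, 0.635, 0.141]
contact_force: [0.2, -0.4, -1.8]
gripper_width: 0.151
```

Run:
```python
from pl import *
from plant import grab_frame
import cv2
p,r,s=cur();print(p,s['gripper_width'],s['contact_force'])
for n in('top','scene','wrist'):
    f=grab_frame(n);np.savez(n+'2',**f)
    cv2.imwrite(f'pics/{n}2.png',f['frame'][:,:,::-1])
a=cv2.imread('pics/scene2.png');b=cv2.imread('pics/wrist2.png')
cv2.imwrite('pics/c2.png',np.hstack([cv2.resize(a[130:300,140:340],(400,340)),cv2.resize(b,(400,340))]))
```

```text
[ 0.49279091 -0.21203528  0.11700898] 0.15140240296485782 [ 0.17049739 -0.43945899 -1.78123959]
```

View pics/c2.png

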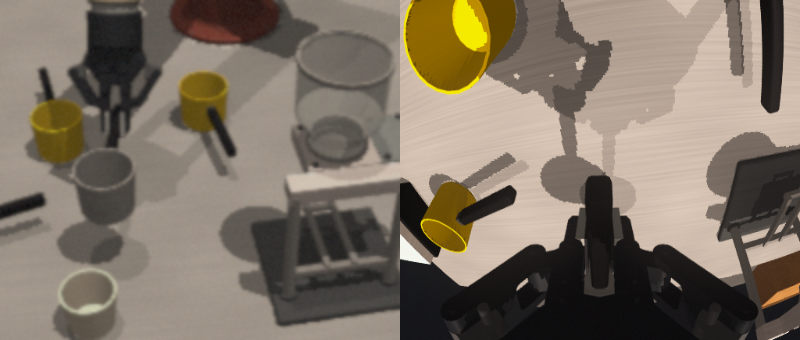

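View pics/top2.png

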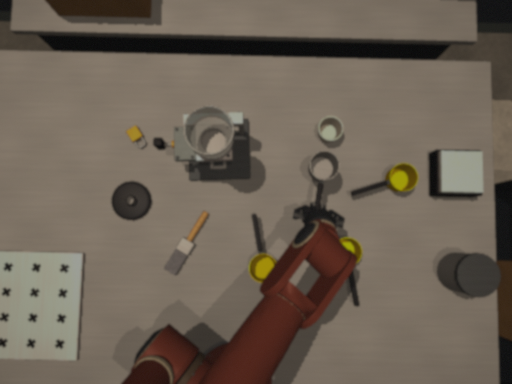

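The pan hangs from the handle, with its rim at top (323,166). I check its rim centre and tilt from depth.

```bash
cat > rim.py <<'E'
from h import *
def rim(f,c,zr,rad=.06,name=''):
    P=cloud(f);d=np.hypot(P[...,0]-c[0],P[...,1]-c[1]);g=f['frame'].astype(int)
    m=(d<rad)&(abs(P[...,2]-zr)<.012)&((g.max(2)-g.min(2))<40)
    p=P[m]
    for _ in range(4):
        cc,r=circ(p);dd=np.hypot(*(p[:,:2]-cc).T);p=p[abs(dd-r)<.006]
    A=np.c_[p[:,:2]-cc,np.ones(len(p))]; 
    # top points per angle
    co=np.linalg.lstsq(A,p[:,2],rcond=None)[0]
    print(name,len(p),'c',cc.round(4),'r',round(r,4),'z',co[2].round(4),'slope',co[:2].round(3));return cc
E
python3 - <<'E'
from rim import *
rim(ld('top0'),(.6,-.227),.07,name='t0');rim(ld('top2'),(.6,-.227),.15,name='t2')
rim(ld('scene0'),(.6,-.227),.07,name='s0');rim(ld('scene2'),(.6,-.227),.15,name='s2')
E
```

```text
t0 131 c [ 0.5988 -0.2259] r 0.038 z 0.0672 slope [-0.018  0.025]
t2 154 c [ 0.5977 -0.2272] r 0.0381 z 0.1479 slope [-0.003  0.025]
s0 247 c [ 0.5973 -0.2266] r 0.038 z 0.0656 slope [0.001 0.008]
s2 342 c [ 0.5979 -0.2287] r 0.0378 z 0.1476 slope [0.003 0.001]
```

Run:
```python
from pl import *
p,r,s=cur();G=p-.0187*r[:,2];print(G)
plan(G+np.array([.042,.287,-.010]),81.3,25,16,-1)
```

```text
[ 0.48545943 -0.21125221  0.13429205]
[[[0.0,0.0,-0.0,0.45,-0.0,0.0,-1.0],[0.0,0.0,-0.0,0.45,-0.0,0.0,-1.0],[0.0,0.0,-0.0,0.45,-0.0,0.0,-1.0],[0.0,0.0,-0.0,0.45,-0.0,0.0,-1.0],[0.0,0.0,-0.0,0.45,-0.0,0.0,-1.0],[0.0,0.0,-0.0,0.45,-0.0,0.0,-1.0],[0.0,0.0,-0.0,0.45,-0.0,0.0,-1.0],[0.0,0.0,-0.0,0.45,-0.0,0.0,-1.0]]]
[[[0.0,0.0,-0.0,0.45,-0.0,0.0,-1.0],[0.0,0.0,-0.0,0.45,-0.0,0.05,-1.0],[0.0,0.0,-0.0,0.45,-0.05,0.0,-1.0],[0.0,0.0,-0.0,0.45,-0.0,0.05,-1.0],[0.0,0.0,-0.0,0.45,-0.05,0.0,-1.0],[0.0,0.0,-0.0,0.45,-0.0,0.05,-1.0],[0.05,0.0,-0.0,0.5,-0.05,0.0,-1.0],[0.0,0.05,-0.0,0.45,-0.0,0.05,-1.0]]]
end [0.5362 0.0743 0.1067] want [0.5353 0.0746 0.1073] roterr [ 0.02 -0.01 -0.1 ]
```

>>> carry_out(moves=[[[0,0,0,0.45,0,0,-1],[0,0,0,0.45,0,0,-1],[0,0,0,0.45,0,0,-1],[0,0,0,0.45,-0.05,0.1,-1],[0,0,0,0.45,-0.05,0.1,-1],[0,0,0,0.45,0,0,-1],[0,0,0,0.45,0,0,-1],[0,0,0,0.45,0,0,-1]]])

```text
time: 5.52
tool_pos: [0.5138, -0.0685, 0.105]
tool_rot: [0.165, 0.742, 0.635, 0.14]
contact_force: [-0.4, -0.2, -1.6]
gripper_width: 0.153
```

>>> carry_out(moves=[[[0,0,0,0.4,0,0,-1],[0,0,0,0.3,0,0,-1],[0,0,0,0.1,0,0,-1],[0,0,0,0,0,0,-1]]])

```text
time: 5.85
tool_pos: [0.519, -0.0371, 0.1054]
tool_rot: [0.165, 0.741, 0.635, 0.14]
contact_force: [0.6, 0.1, -2.8]
gripper_width: 0.15
```

Run:
```python
from pl import *
from plant import grab_frame
from rim import *
p,r,s=cur();print(p,s['gripper_width'],s['contact_force'],np.round(s['joint_pos'],2))
for n in('top','scene','wrist'):
    f=grab_frame(n);np.savez(n+'3',**f)
    cv2.imwrite(f'pics/{n}3.png',f['frame'][:,:,::-1])
off=np.array([.598,-.228])-np.array([.4928,-.212])
print('pred pan',p[:2]+off)
rim(ld('top3'),p[:2]+off,.14);rim(ld('scene3'),p[:2]+off,.14)
plan(p-.0187*r[:,2]+np.r_[np.array([.640,.059])-p[:2]-off,0],81.3,25,8,-1)
a=cv2.imread('pics/scene3.png');b=cv2.imread('pics/wrist3.png')
cv2.imwrite('pics/c3.png',np.hstack([cv2.resize(a[130:300,170:370],(400,340)),cv2.resize(b,(400,340))]))
```

```text
[ 0.51904523 -0.03709648  0.10536603] 0.14986013864655487 [ 0.64188046  0.06259684 -2.77778879] [-0.23 -0.38  2.25  0.04  0.83 -1.67]
pred pan [ 0.62424523 -0.05309648]
 149 c [ 0.6245 -0.0527] r 0.038 z 0.1365 slope [-0.023 -0.001]
 255 c [ 0.6229 -0.0541] r 0.038 z 0.135 slope [-0.007 -0.01 ]
[[[0.0,0.0,-0.0,0.35,-0.0,-0.0,-1.0],[0.0,0.0,-0.0,0.35,-0.0,-0.0,-1.0],[0.0,0.0,-0.0,0.35,-0.0,-0.0,-1.0],[0.0,0.0,-0.0,0.35,-0.0,-0.0,-1.0],[0.0,0.0,-0.0,0.35,-0.0,-0.0,-1.0],[0.0,0.0,-0.0,0.35,-0.0,-0.0,-1.0],[0.0,0.0,-0.0,0.4,-0.05,-0.0,-1.0],[0.0,0.05,-0.05,0.35,-0.0,-0.0,-1.0]]]
end [0.5352 0.0743 0.1049] want [0.5348 0.075  0.1054] roterr [ 0.09 -0.06  0.08]
```

View pics/c3.png

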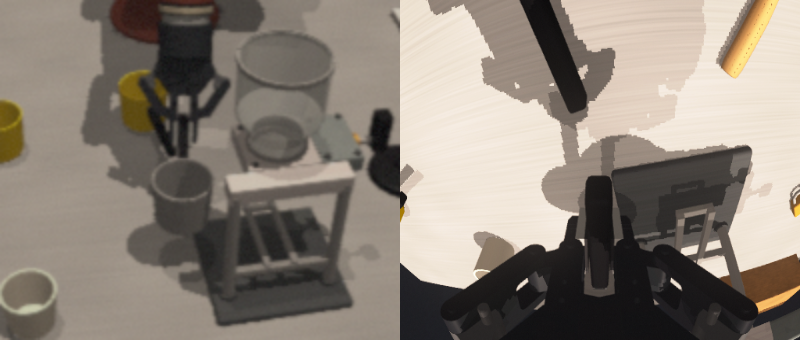

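The pan is level beside the rest, with its bottom at about 0.070 and its rim at about 0.140. That clears both the bars and the outlet, so I slide it in.

>>> carry_out(moves=[[[0,0,0,0.35,0,0,-1],[0,0,0,0.35,0,0,-1],[0,0,0,0.35,0,0,-1],[0,0,0,0.35,0,0,-1],[0,0,0,0.35,0,0,-1],[0,0,0,0.35,0,0,-1],[0,0,0,0.35,0,0,-1],[0,0,0,0.35,0,0,-1]]])

```text
time: 6.67
tool_pos: [0.5371, 0.0723, 0.1061]
tool_rot: [0.166, 0.742, 0.634, 0.141]
contact_force: [0.4, -0.2, -2.3]
gripper_width: 0.152
```

>>> carry_out(moves=[[[0,0,0,0.05,0,0,-1],[0,0,0,0,0,0,-1]]])

```text
time: 6.83
tool_pos: [0.5373, 0.0744, 0.1061]
tool_rot: [0.166, 0.741, 0.635, 0.141]
contact_force: [-0.3, 0.2, -1.2]
gripper_width: 0.15
```

Run:
```python
from pl import *
from plant import grab_frame
from rim import *
p,r,s=cur();print(p,s['gripper_width'],s['contact_force'])
for n in('top','scene'):
    f=grab_frame(n);np.savez(n+'4',**f)
    cv2.imwrite(f'pics/{n}4.png',f['frame'][:,:,::-1])
off=np.array([.598,-.228])-np.array([.4928,-.212])
print('pred pan',p[:2]+off)
a=cv2.imread('pics/scene4.png');b=cv2.imread('pics/top4.png')
cv2.imwrite('pics/c4.png',np.hstack([cv2.resize(a[170:290,240:380],(400,340)),cv2.resize(b[90:226,150:310],(400,340))]))
```

```text
[0.53731001 0.0744404  0.10610307] 0.14985370867951225 [-0.26644552  0.23728481 -1.20748855]
pred pan [0.64251001 0.0584404 ]
```

View pics/c4.png

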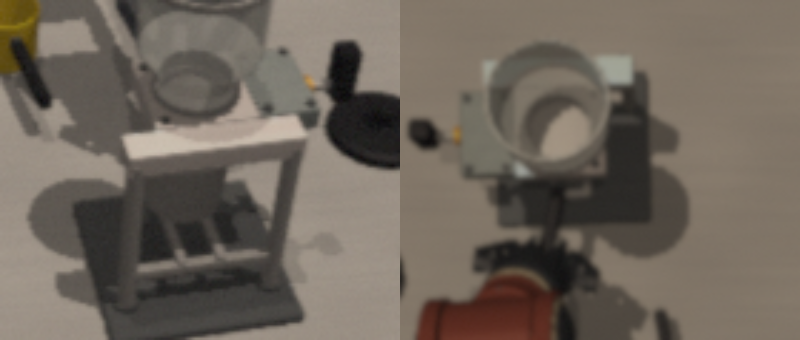

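>>> carry_out(moves=[[[0,0,0,0,-0.04,0.03,-1],[0,0,0,0,-0.04,0.03,-1],[0,0,0,0,-0.02,0.04,-1],[0,0,0,0,-0.02,0.04,-1],[0,0,0,0,-0.02,0.04,-1],[0,0,0,0,0,0,-1]]])

```text
time: 7.43
tool_pos: [0.5349, 0.0747, 0.0966]
tool_rot: [0.166, 0.742, 0.635, 0.14]
contact_force: [0.1, -0.1, -1.4]
gripper_width: 0.153
```

>>> carry_out(moves=[[[0,0,0,0,-0.02,0.03,-1],[0,0,0,0,0,0,-1]]])

```text
time: 7.6
tool_pos: [0.5352, 0.0749, 0.096]
tool_rot: [0.166, 0.741, 0.635, 0.141]
contact_force: [-0.2, -0.1, -0.1]
gripper_width: 0.153
```

>>> carry_out(moves=[[[0,0,0,0,-0.01,0.03,-1],[0,0,0,0,0,0,-1]]])

```text
time: 7.77
tool_pos: [0.5359, 0.0749, 0.0956]
tool_rot: [0.166, 0.741, 0.635, 0.142]
contact_force: [-1.2, -0.1, 1.2]
gripper_width: 0.151
```

>>> carry_out(moves=[[[0,0,0,0,-0.01,0.03,-1],[0,0,0,0,0,0,-1]]])

```text
time: 7.93
tool_pos: [0.5366, 0.0749, 0.095]
tool_rot: [0.167, 0.741, 0.634, 0.142]
contact_force: [-3.6, -0.6, 5.1]
gripper_width: 0.153
```

>>> carry_out(moves=[[[0,0,0,0,0.01,-0.03,-1],[0,0,0,0,0,0,-0.5],[0,0,0,0,0,0,-0.2],[0,0,0,0,0,0,0.1],[0,0,0,0,0,0,0.1],[0,0,0,0,0,0,0.1],[0,0,0,0,0,0,0.1]]])

```text
time: 8.52
tool_pos: [0.535, 0.0749, 0.0944]
tool_rot: [0.166, 0.742, 0.635, 0.141]
contact_force: [0.4, -0.4, -0.4]
gripper_width: 0.554
```

Run:
```python
from pl import *
from plant import grab_frame
from rim import *
p,r,s=cur();print(p,s['gripper_width'],s['contact_force'])
for n in('top','scene','wrist'):
    f=grab_frame(n);np.savez(n+'5',**f)
    cv2.imwrite(f'pics/{n}5.png',f['frame'][:,:,::-1])
a=cv2.imread('pics/scene5.png');b=cv2.imread('pics/wrist5.png')
cv2.imwrite('pics/c5.png',np.hstack([cv2.resize(a[170:290,240:380],(400,340)),cv2.resize(b,(400,340))]))
```

```text
[0.53502167 0.07486006 0.09436168] 0.5540490392060626 [ 0.44401772 -0.35036944 -0.36010008]
```

View pics/c5.png

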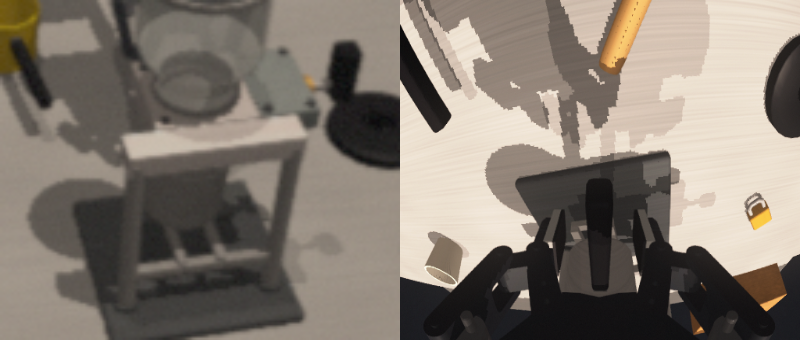

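The fingers are clear on both sides of the handle and the force is about zero. I retreat along −z of the tool.

>>> carry_out(moves=[[[0,0,0,0,0,-0.2,0.1],[0,0,0,0,0,-0.3,0.1],[0,0,0,0,0,-0.4,0.1],[0,0,0,0,0,-0.4,0.1],[0,0,0,0,0,-0.4,0.1],[0,0,0,0,0,-0.4,0.1],[0,0,0,0,0,-0.4,0.1],[0,0,0,0,0,-0.4,0.1]]])

```text
time: 9.33
tool_pos: [0.486, 0.0827, 0.2009]
tool_rot: [0.166, 0.741, 0.635, 0.141]
contact_force: [0.8, 0.4, -0.6]
gripper_width: 0.553
```

Run:
```python
from pl import *
from plant import grab_frame
from rim import *
p,r,s=cur();print(p,s['gripper_width'],s['contact_force'])
for n in('top','scene','wrist'):
    f=grab_frame(n);np.savez(n+'6',pos=p,rot=r,**f)
    cv2.imwrite(f'pics/{n}6.png',f['frame'][:,:,::-1])
a=cv2.imread('pics/scene6.png');b=cv2.imread('pics/wrist6.png')
cv2.imwrite('pics/c6.png',np.hstack([cv2.resize(a[170:290,240:380],(350,300)),cv2.resize(b,(400,300))]))
# project expected
f=grab_frame('wrist')
```

```text
[0.48595495 0.08272322 0.2009238 ] 0.5529648388177781 [ 0.84275707  0.39132363 -0.58210723]
```

View pics/c6.png

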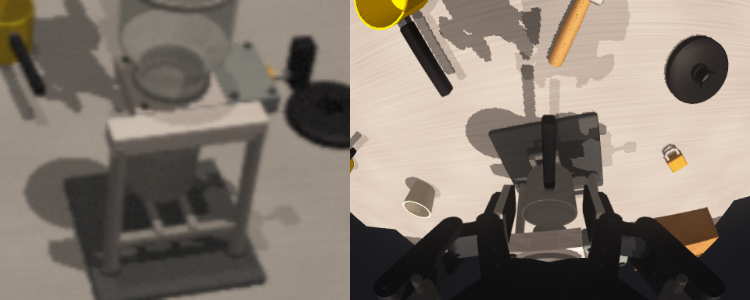

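Run:
```python
from h import *
f=ld('wrist6');K=f['K'];H=f['hand_eye'];z=f['z_map']
u,v=np.meshgrid(np.arange(512),np.arange(384))
dx=(u-K[0,2])/K[0,0];dy=(v-K[1,2])/K[1,1];th=np.hypot(dx,dy)+1e-9
d=np.stack([dx/th*np.tan(th),dy/th*np.tan(th),np.ones_like(th)],-1)*z[...,None]
P=d@H[:3,:3].T+H[:3,3];P=P@f['rot'].T+f['pos']
m=np.zeros(z.shape,bool);m[225:300,215:300]=1
q=P[m&(P[...,2]>.120)&(P[...,2]<.137)&(np.hypot(P[...,0]-.64,P[...,1]-.059)<.05)]
for _ in range(4):
    c,r=circ(q);dd=np.hypot(*(q[:,:2]-c).T);q=q[abs(dd-r)<.005]
A=np.c_[q[:,:2]-c,np.ones(len(q))];print(len(q),c,r,np.linalg.lstsq(A,q[:,2],rcond=None)[0])
# handle top
m[:]=0;m[130:240,235:275]=1
q=P[m&(P[...,2]>.110)&(P[...,2]<.128)&(P[...,0]<.59)&(P[...,1]<.11)&(P[...,1]>.04)]
A=np.c_[q[:,0]-.53,np.ones(len(q))];print(len(q),q.mean(0),q.min(0),q.max(0),np.linalg.lstsq(A,q[:,2],rcond=None)[0])
```

```text
808 [0.6353773  0.05992276] 0.03790913309717476 [-9.39996938e-03  1.60424556e-05  1.24010757e-01]
1390 [0.52807983 0.07582894 0.11556657] [0.48623038 0.06043157 0.11002458] [0.58771836 0.08798267 0.11758477] [0.0044544  0.11557512]
```

The pan stands upright about 4 mm off the axis. Wrist depth puts its rim at (0.635, 0.060), with near-zero slope. Next I swing round to the shutter grip.

Run:
```python
from pl import *
plan([.52,.25,.30],3,0,17,.3)
```

```text
[[[0.25,-0.2,0.9,0.25,0.05,-0.1,0.3],[0.25,-0.2,0.9,0.25,0.05,-0.1,0.3],[0.25,-0.2,0.9,0.25,0.0,-0.1,0.3],[0.25,-0.2,0.9,0.25,-0.0,-0.1,0.3],[0.25,-0.2,0.9,0.25,-0.05,-0.15,0.3],[0.25,-0.2,0.9,0.25,-0.05,-0.15,0.3],[0.25,-0.2,0.9,0.25,-0.05,-0.15,0.3],[0.25,-0.2,0.9,0.25,-0.1,-0.15,0.3]]]
[[[0.25,-0.2,0.9,0.2,-0.1,-0.15,0.3],[0.25,-0.2,0.9,0.2,-0.15,-0.15,0.3],[0.25,-0.2,0.9,0.2,-0.15,-0.1,0.3],[0.25,-0.2,0.9,0.15,-0.15,-0.15,0.3],[0.25,-0.2,0.9,0.15,-0.2,-0.1,0.3],[0.25,-0.2,0.9,0.15,-0.2,-0.15,0.3],[0.25,-0.2,0.9,0.15,-0.2,-0.1,0.3],[0.25,-0.2,0.95,0.1,-0.2,-0.1,0.3]]]
[[[0.25,-0.2,0.9,0.1,-0.25,-0.15,0.3]]]
end [0.5209 0.2503 0.2818] want [0.52   0.25   0.2813] roterr [-0.04 -0.02  0.05]
```

>>> carry_out(moves=[[[0.25,-0.2,0.9,0.25,0,-0.15,0.3],[0.25,-0.2,0.9,0.25,0,-0.15,0.3],[0.25,-0.2,0.9,0.25,0,-0.15,0.3],[0.25,-0.2,0.9,0.25,0,-0.15,0.3],[0.25,-0.2,0.9,0.25,-0.05,-0.15,0.3],[0.25,-0.2,0.9,0.25,-0.05,-0.15,0.3],[0.25,-0.2,0.9,0.25,-0.05,-0.15,0.3],[0.25,-0.2,0.9,0.25,-0.1,-0.15,0.3]]])

```text
time: 10.2
tool_pos: [0.4956, 0.1648, 0.2434]
tool_rot: [0.093, 0.921, 0.37, 0.077]
contact_force: [-0.1, 0.7, 0.3]
gripper_width: 0.65
```

>>> carry_out(moves=[[[0.25,-0.2,0.9,0.2,-0.1,-0.1,0.3],[0.25,-0.2,0.9,0.2,-0.15,-0.1,0.3],[0.25,-0.2,0.9,0.2,-0.15,-0.1,0.3],[0.25,-0.2,0.9,0.15,-0.15,-0.1,0.3],[0.25,-0.2,0.9,0.15,-0.2,-0.1,0.3],[0.25,-0.2,0.9,0.15,-0.2,-0.15,0.3],[0.25,-0.2,0.9,0.15,-0.2,-0.1,0.3],[0.25,-0.2,0.95,0.1,-0.2,-0.1,0.3]]])

```text
time: 10.87
tool_pos: [0.5129, 0.2408, 0.2733]
tool_rot: [0.01, 0.998, 0.064, 0.007]
contact_force: [-0.7, 0.5, 0.1]
gripper_width: 0.65
```

```bash
cat > wp.py <<'E'
from h import *
def wcloud(f):
    K=f['K'];H=f['hand_eye'];z=f['z_map']
    u,v=np.meshgrid(np.arange(512),np.arange(384))
    dx=(u-K[0,2])/K[0,0];dy=(v-K[1,2])/K[1,1];th=np.hypot(dx,dy)+1e-9
    d=np.stack([dx/th*np.tan(th),dy/th*np.tan(th),np.ones_like(th)],-1)*z[...,None]
    P=d@H[:3,:3].T+H[:3,3];return P@f['rot'].T+f['pos']
E
python3 - <<'E'
from pl import *
from plant import grab_frame
from wp import *
p,r,s=cur();print(p,s['joint_pos'],s['contact_force'])
f=grab_frame('wrist');np.savez('wrist7',pos=p,rot=r,**f);cv2.imwrite('pics/w7.png',f['frame'][:,:,::-1])
P=wcloud(ld('wrist7'))
m=(abs(P[...,2]-.229)<.006)&(np.hypot(P[...,0]-.633,P[...,1]-.193)<.03);q=P[m]
print(m.sum(),q.mean(0) if len(q) else '',np.argwhere(m).mean(0)[::-1], cv2.minAreaRect((q[:,:2]*1000).astype(np.float32)))
f=grab_frame('top');Q=cloud(f);m=(abs(Q[...,2]-.229)<.008)&(np.hypot(Q[...,0]-.633,Q[...,1]-.193)<.03);print('top',m.sum(),Q[m].mean(0), cv2.minAreaRect((Q[m][:,:2]*1000).astype(np.float32)))
f=grab_frame('scene');Q=cloud(f);m=(abs(Q[...,2]-.229)<.008)&(np.hypot(Q[...,0]-.633,Q[...,1]-.193)<.03);print('sc',m.sum(),Q[m].mean(0), cv2.minAreaRect((Q[m][:,:2]*1000).astype(np.float32)))
E
```

```text
[0.51285042 0.24078485 0.27326635] [ 0.31911605 -0.11113745  1.70392141 -0.02314939  1.54115089  0.19207973] [-0.71750951  0.52680716  0.08822259]
372 [0.62791309 0.20145715 0.2285857 ] [386.89516129 273.22311828] ((630.6493530273438, 197.24737548828125), (21.738689422607422, 19.327831268310547), 3.597338914871216)
top 81 [0.63346031 0.19284823 0.22942481] ((633.6346435546875, 192.95706176757812), (21.587541580200195, 19.95447540283203), 0.7165349721908569)
sc 75 [0.63517076 0.1920207  0.22849365] ((633.2103881835938, 194.10809326171875), (22.2647705078125, 25.729206085205078), 88.52037811279297)
```

View pics/w7.png

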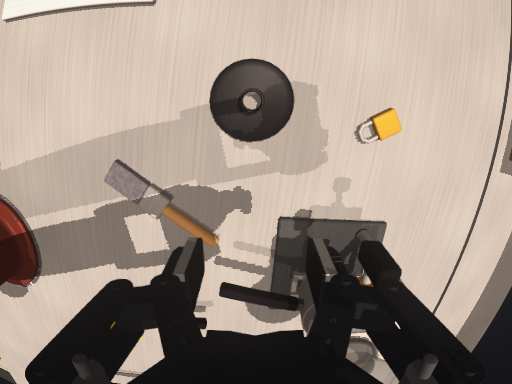

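Run:
```python
from pl import *
plan([.633,.193,.284],3,0,8,.5)
```

```text
[[[0.05,-0.0,0.1,0.35,0.2,0.05,0.5],[0.05,-0.0,0.1,0.35,0.2,0.05,0.5],[0.05,-0.05,0.1,0.35,0.2,0.05,0.5],[0.0,-0.0,0.15,0.35,0.2,0.0,0.5],[0.05,-0.05,0.1,0.35,0.15,0.05,0.5],[0.0,-0.0,0.15,0.35,0.2,0.0,0.5],[0.05,-0.05,0.1,0.4,0.15,0.05,0.5],[0.0,-0.0,0.15,0.35,0.15,-0.0,0.5]]]
end [0.6324 0.1937 0.2653] want [0.633  0.193  0.2653] roterr [ 0.02 -0.07 -0.1 ]
```

>>> carry_out(moves=[[[0.05,0,0.1,0.35,0.2,0.05,0.5],[0.05,0,0.1,0.35,0.2,0.05,0.5],[0.05,-0.05,0.1,0.35,0.2,0.05,0.5],[0,0,0.15,0.35,0.2,0,0.5],[0.05,-0.05,0.1,0.35,0.15,0.05,0.5],[0,0,0.15,0.35,0.2,0,0.5],[0.05,-0.05,0.1,0.4,0.15,0.05,0.5],[0,0,0.15,0.35,0.15,0,0.5]]])

```text
time: 11.68
tool_pos: [0.6323, 0.1926, 0.2651]
tool_rot: [0.0, 1.0, 0.025, 0.0]
contact_force: [-0.3, -0.6, -0.8]
gripper_width: 0.751
```

Run:
```python
from pl import *
from plant import grab_frame
from wp import *
plan([.633,.193,.209],3,0,6,.5)
p,r,s=cur();print(p,s['contact_force'])
f=grab_frame('wrist');np.savez('wrist8',pos=p,rot=r,**f);cv2.imwrite('pics/w8.png',f['frame'][:,:,::-1])
P=wcloud(ld('wrist8'))
m=(abs(P[...,2]-.229)<.006)&(np.hypot(P[...,0]-.633,P[...,1]-.193)<.03);q=P[m]
print(m.sum(),q.mean(0),np.argwhere(m).mean(0)[::-1], cv2.minAreaRect((q[:,:2]*1000).astype(np.float32)))
```

```text
[[[0.0,-0.0,-0.0,0.0,-0.0,0.3,0.5],[0.0,-0.0,-0.0,0.0,-0.0,0.3,0.5],[0.0,-0.0,-0.0,0.0,-0.0,0.3,0.5],[0.0,-0.0,-0.0,0.0,-0.0,0.3,0.5],[0.0,-0.0,-0.0,0.0,-0.0,0.35,0.5],[0.0,-0.0,-0.05,0.0,-0.0,0.3,0.5]]]
end [0.6324 0.1926 0.1911] want [0.633  0.193  0.1903] roterr [ 0.01 -0.06  0.1 ]
[0.63228268 0.19256084 0.26512474] [-0.32969017 -0.63256218 -0.81463186]
1057 [0.63140768 0.19726069 0.23033427] [254.05108798 216.8268685 ] ((631.3427124023438, 195.75732421875), (21.420597076416016, 22.037622451782227), 3.3395655155181885)
```

View pics/w8.png

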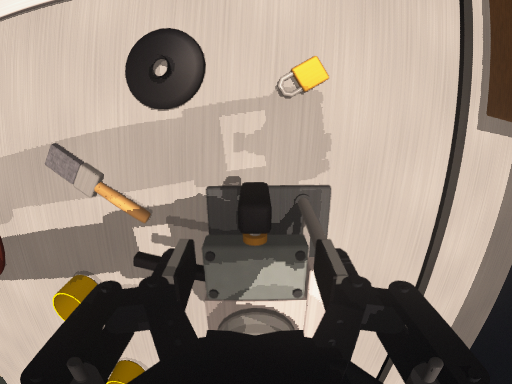

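The black grip (254,205) is centred between the open jaws and aligned to about 3.3°. I descend and close.

>>> carry_out(moves=[[[0,0,0,0,-0.05,0.3,0.5],[0,0,0,0,0,0.3,0.5],[0,0,0,0,0,0.3,0.5],[0,0,0,0,0,0.3,0.5],[0,0,0,0,0,0.35,0.5],[0,0,0,0,0,0.3,0.5],[0,0,0,0,0,0,-1],[0,0,0,0,0,0,-1]]])

```text
time: 12.4
tool_pos: [0.6314, 0.1957, 0.1914]
tool_rot: [-0.0, 1.0, 0.025, 0.0]
contact_force: [0.6, 0.1, 1.0]
gripper_width: 0.482
```

>>> carry_out(moves=[[[0,0,0,0,0,0,-1],[0,0,0,0,0,0,-1],[0,0,0,0,0,0,-1],[0,0,0,0,0,0,-1],[0,0,0,0,0,0,-1],[0,0,0,0,0,0,-1]]])

```text
time: 12.9
tool_pos: [0.6321, 0.1958, 0.1941]
tool_rot: [-0.0, 1.0, 0.025, 0.001]
contact_force: [-4.7, -0.2, 3.7]
gripper_width: 0.252
```

>>> carry_out(moves=[[[0,0,0,0,-0.05,0,-1],[0,0,0,0,-0.1,0,-1],[0,0,0,0,-0.1,0,-1],[0,0,0,0,-0.1,0,-1],[0,0,0,0,-0.1,0,-1],[0,0,0,0,-0.1,0,-1],[0,0,0,0,-0.1,0,-1],[0,0,0,0,-0.1,0,-1]]])

```text
time: 13.57
tool_pos: [0.6305, 0.2232, 0.1941]
tool_rot: [0.002, 1.0, 0.024, 0.001]
contact_force: [-7.1, -10.6, 5.7]
gripper_width: 0.25
```

>>> carry_out(moves=[[[0,0,0,0,0,0,-1],[0,0,0,0,0,0,-1]]])

```text
time: 13.73
tool_pos: [0.6305, 0.2237, 0.1941]
tool_rot: [0.002, 1.0, 0.024, 0.001]
contact_force: [-7.8, -8.6, 5.0]
gripper_width: 0.25
```

Run:
```python
from pl import *
from plant import grab_frame
from wp import *
p,r,s=cur();print(p,s['contact_force'],s['gripper_width'])
for n in('top','scene','wrist'):
    f=grab_frame(n);np.savez(n+'9',pos=p,rot=r,**f);cv2.imwrite(f'pics/{n}9.png',f['frame'][:,:,::-1])
a=cv2.imread('pics/scene9.png');b=cv2.imread('pics/wrist9.png')
cv2.imwrite('pics/c9.png',np.hstack([cv2.resize(a[160:290,250:400],(400,347),interpolation=2),cv2.resize(b[170:344,155:356],(400,347),interpolation=2)]))
```

```text
[0.63049113 0.22367635 0.19411686] [-7.78396184 -8.55977338  5.00044723] 0.2501395922559756
```

View pics/c9.png

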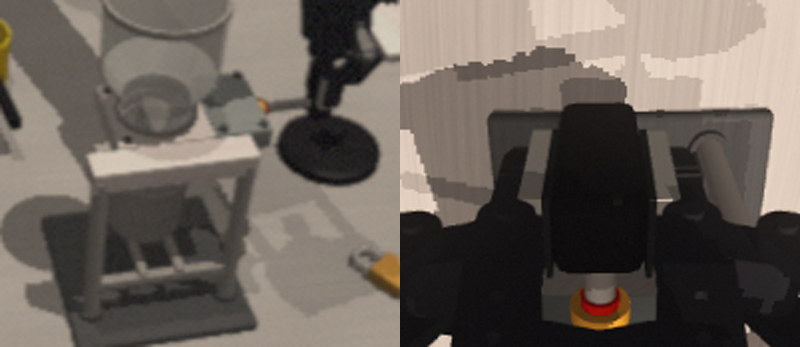

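The red ring is showing right at the brass bush (crop, about (600,300)). TCP travel is 27.9 mm and the force of 8.6 N matches the spring at about 28 mm. I add 2 mm and hold for over 1 s.

>>> carry_out(moves=[[[0,0,0,0,-0.05,0,-1],[0,0,0,0,0,0,-1],[0,0,0,0,0,0,-1],[0,0,0,0,0,0,-1],[0,0,0,0,0,0,-1],[0,0,0,0,0,0,-1],[0,0,0,0,0,0,-1],[0,0,0,0,0,0,-1]]])

```text
time: 14.55
tool_pos: [0.6304, 0.2254, 0.1941]
tool_rot: [0.002, 1.0, 0.024, 0.001]
contact_force: [-6.4, -9.9, 4.9]
gripper_width: 0.249
```

>>> carry_out(moves=[[[0,0,0,0,0,0,-1],[0,0,0,0,0,0,-1],[0,0,0,0,0,0,-1],[0,0,0,0,0,0,-1],[0,0,0,0,0,0,-1],[0,0,0,0,0,0,-1],[0,0,0,0,0,0,-1],[0,0,0,0,0,0,-1]]])

```text
time: 15.22
tool_pos: [0.6304, 0.2254, 0.1941]
tool_rot: [0.002, 1.0, 0.024, 0.001]
contact_force: [-7.9, -8.6, 5.9]
gripper_width: 0.247
```

>>> carry_out(moves=[[[0,0,0,0,0,0,-1],[0,0,0,0,0,0,-1],[0,0,0,0,0,0,-1],[0,0,0,0,0,0,-1],[0,0,0,0,0,0,-1],[0,0,0,0,0,0,-1],[0,0,0,0,0,0,-1],[0,0,0,0,0,0,-1]]])

```text
time: 15.88
tool_pos: [0.6304, 0.2254, 0.1941]
tool_rot: [0.002, 1.0, 0.024, 0.001]
contact_force: [-7.9, -9.1, 6.0]
gripper_width: 0.249
```

Run:
```python
from pl import *
from plant import grab_frame
from wp import *
from rim import rim
p,r,s=cur();print(p,s['contact_force'],s['gripper_width'])
for n in('top','scene','wrist'):
    f=grab_frame(n);np.savez(n+'10',pos=p,rot=r,**f);cv2.imwrite(f'pics/{n}10.png',f['frame'][:,:,::-1])
a=cv2.imread('pics/scene10.png');b=cv2.imread('pics/wrist10.png')
# diff of pan zone vs the scene after release
d=np.abs(ld('scene6')['frame'].astype(int)-ld('scene10')['frame'].astype(int)).max(2)[225:262,278:320];print('pan diff',(d>40).sum(),d.size)
cv2.imwrite('pics/c10.png',np.hstack([cv2.resize(a[160:290,250:400],(400,347),interpolation=2),cv2.resize(b[170:344,155:356],(400,347),interpolation=2)]))
```

```text
[0.63039183 0.22537504 0.19412869] [-7.88131998 -9.08705898  6.03452012] 0.24899314641331688
pan diff 0 1554
```

View pics/c10.png

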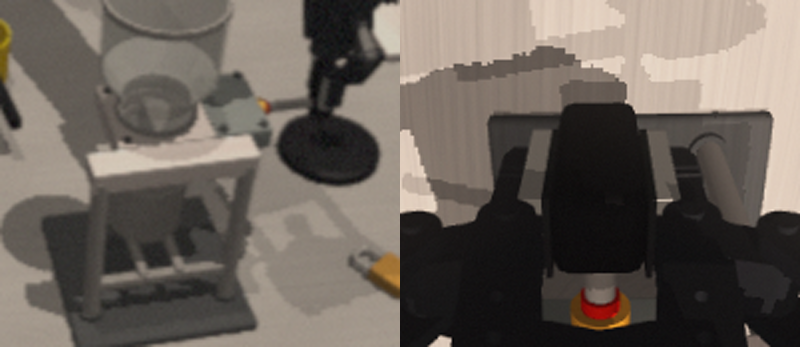

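View pics/top10.png

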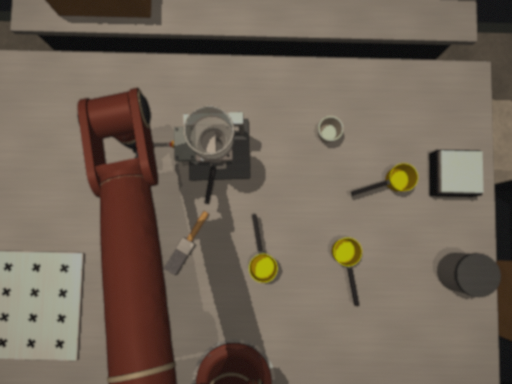

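The travel is 29.6 mm at about 9 N and the red ring is just clear of the bush. The pan is unchanged under the outlet, and the brush and cup have not moved in the top view. The arm hides the lid and padlock there, but the scene view shows both, so I hand in.

```bash
python3 -c "
from plant import ticket,state
print(ticket.job_done()); s=state(); print(s['time'],s['tool_pos'],s['contact_force'])"
```

```text
the job is handed in; nothing more can be done
None
the job is handed in; nothing more can be done
```

I stood the steel catch pan on the two-bar rest by its handle and let go. I then took the black grip, slid the shutter out to half travel, and handed the job in at about 16 s while still holding it.

**Shutter:** the tool has moved 29.6 mm since I closed on the grip, with about 9 N of spring pull, which matches half travel. The red ring sits just clear of the brass bush. The position had been steady for over a second before hand-in.

**Pan:** right after release its axis measured about 2–5 mm from the dispenser axis, and the rim and handle slopes were under 0.01 rad. The scene view of the pan shows no change since then.

**Other items:**
- **Brush and cup:** they are where they were in the last top view.
- **Lid and padlock:** the arm hides both in that view. I only saw them in the scene picture, where they look undisturbed, and did not measure them. The fingers never came near them.

**Disagreements:**
- There is an unexplained sideways force of about 8 N on the tool, and about 6 N upward, while gripping the shutter. This is probably from a slightly off-centre grip, and I left it.
- The wrist camera put the grip 2–3 mm further out in y than the overhead and scene cameras did.
- The hand-in reported no verdict.

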